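Refit the slatted grate under both lips of a drip tray

ROBOT

A 6-joint arm with a two-finger parallel gripper is mounted at the origin on a cart in front of the work surface, level with it; the furniture and walls round the work are solid. World frame = base frame: x ahead of the robot, y to its left, z up, the work surface at z = 0. Lengths are in m, angles in degrees, forces in N, time in s.
With the tool pointing down it reaches from about 0.3 to 0.75 m from the base axis. Payload 8.5 kg.
Tool frame: the origin (TCP) lies between the finger pads; the fingertips stand 14 mm ahead of it and the grasp point (between the pads) lies 5 mm behind it; x points along the fingers, z is the direction in which the jaws open and shut, and the axes are right-handed (so a half turn about x gives the same grasp; the last joint's range is limited). The gripper opens to 85 mm and grips with 20 to 120 N. Pads are 22 mm wide; open, the fingers measure 114 mm over their backs; the gripper's body (76 mm by 85 mm) begins 54 mm behind the grasp point. The pads swing forward as they close: fully open they stand 13 mm farther back than shut.
Start: joints at [-75.991, 21.807, 74.336, -0, 83.858, -12.336], TCP at [0.244, -0.493, 0.245] pointing down, gripper open.
Joint ranges: [-178.18, 178.18], [-50.72, 133.34], [12.68, 142.11], [-81.47, 261.47], [9.98, 163.14], [-165.26, 165.26]. Speed limits (degrees/s): [136.94, 136.94, 180, 180, 180, 180].

INTERFACE

Orientations are given as a 3x3 rotation matrix whose columns are the frame's x, y, z axes.
In Python, from rig import env gives the robot as it stands.
- The arm moves only by the shell command python3 -m jog 'ROWS' [FORCE]. ROWS is JSON, a list of rows, each a list of 5 numbers: the opening, from -1 (shut) to 1 (fully open), so that 0 is half open, then the shift along the tool's x, y, z in m, then the turn about the tool's x in rad. In form: [[claw, dx, dy, dz, yaw], ...]. A call has 1 to 20 rows; each row is the pose to reach, as a shift and turn from the pose commanded when the call began, along the tool's axes at that moment; what a row does not reach only later rows make up. A row lasts 1/10 s, in which the tool goes at most 50 mm and 8.59 degrees, less where a joint would pass 70% of its speed; a pose out of reach is approached as far as the arm can. A call with a gripper value outside its range is refused whole. The fingers move at their own pace and stop on an object; FORCE is the grip in N (left out, the last holds). Time passes only in rows, so rows that repeat a pose let the fingers close. It gives the time, the measured TCP pose, the force and the opening at its end, in the units of the state.
- env.observe(): the state, without advancing time (a new reading comes with each control period).
- env.get_image(name): name is "side" or "top" or "wrist"; returns the picture (480x640x3 uint8, red, green, blue); there is no depth.
- env.camera_model(name): a dict with "fx", "fy", "cx", "cy" (pixels), "origin" and "orientation" of the camera in the world. Camera axes: x right, y up, looking along -z (the intrinsics and any distortion apply to the point x, -y, -z); pixel columns grow to the right and rows downward; lengths in m; the calibration is good to about 2 mm. A picture is of the moment at which its call begins: read the wrist's pose just before it. camera_model takes no time and is no camera call; for the wrist camera it gives the pose at the moment of the call.
- env.close_job(): hands the job in, once; it reports no verdict.
The state is a dict: "time_s": time; "q": joint angles; "qvel": joint speeds; "joint_efforts": joint torques, N m; "position": TCP position; "tool_rot": TCP orientation; "ft_force": force on the tool from outside, world axes, zero at the start; "wrist_torque": the same for the moment, N m; "grip_width": finger opening in m.
Only numpy, scipy, OpenCV 4.12 (cv2) and the standard library are available. Lean on these libraries where they do the work, as an engineer would, in place of code of your own. Each camera call takes 0.05 s, during which the arm holds its last target.

TASK

Put the slatted wooden grate back into the steel drip tray. It is longer than the tray's opening, so tilt it, tuck one end well under the deep lip, lower the other end until the grate lies flat on the ledges, then slide it back under the short lip until the stop hidden there is pushed fully home, and let go. Be gentle, never pressing on the tray or its stop with more than 30 N, and leave the salt shaker, jar and mug alone.

Things in the scene. Friction and masses are not known exactly. Their poses are not given: they have to be found in the camera images.
- grate: Loose slatted wooden grate, 110 (x) x 170 (y) x 6 (z) mm, 0.25 to 0.5 kg, lying flat on the worktop. Origin: centre of its underside, z up. An upright bar grip stands on its middle: 60 mm along x, 14 mm thick along y, from 6 to 46 mm above the underside; pinch it across the 14 mm. The grate is the same after a half turn about z.
- grate_end_a (a point): Middle of the lower edge of the grate's end at its y = -85 mm.
- grate_end_b (a point): Middle of the lower edge of the grate's end at its y = +85 mm.
- tray: Fixed steel drip tray, 130 (x) x 208 (y) x 41 (z) mm outside, walls 6 mm. Origin: centre of its underside, z up. Well inside: 118 (x) x 196 (y) mm, floor at z = 4 mm. Rubber ledges, tops at z = 16 mm, run along both long sides, 15 mm wide from the walls; together they give 1 mm per 8 N, at most 4 mm. Lips cover both ends of the well from z = 36 to 41 mm; the opening between is 140 mm (tray y = -62 to +78 mm).
- deep_lip (a point): Middle of the free edge of the deep lip, on its underside (tray y = -62 mm, z = 36 mm). The lip runs 36 mm back from there to the end wall (inside face at y = -98 mm). A grate tilted by 0.2 to 0.3 rad passes under it. With its end within 6 mm of that wall, the grate's other end just clears the short lip.
- short_lip (a point): Middle of the free edge of the short lip, on its underside (tray y = +78 mm, z = 36 mm). The lip runs 20 mm back from there to the end wall (inside face at y = +98 mm) and hides the stop bar.
- stop_bar (a joint): Rubber stop bar, 100 mm wide, hidden under the short lip at grate height: travel toward that end wall (+y of tray), 0 at start, 0.005 m = home. It drags with about 4 N and stays where pushed; once home, firm rubber behind it holds to about 7 N, then gives 1 mm per 8 N, at most 2.5 mm. Its place differs and must be felt: its face starts 6 to 18 mm from the wall (grate origin ends at tray y = 0 to +12 mm).
- salt_shaker: Bystander: round salt shaker with a grey cap, 44 x 44 x 90 mm; origin at the centre of its underside.
- jam_jar: Bystander: short glass jar with a dark lid, 65 x 65 x 86 mm; origin at the centre of its underside.
- mug: Bystander: two-tone mug with a handle, 80 x 117 x 102 mm; origin at the centre of its underside.

How it is judged (in metres and radians):
On the way, in this order (a step that is already met when the one before it is completed fails the run):
1. The grate, tilted, has one end at least 14 mm under the deep lip (angle between grate's own z axis and vertical above 0.08 rad and ((y of grate_end_a in the frame of tray below -0.076 m and z of grate_end_a in the frame of tray between 0.008 and 0.031 m) or (y of grate_end_b in the frame of tray below -0.076 m and z of grate_end_b in the frame of tray between 0.008 and 0.031 m))), for 0.1 s.
2. The grate lies flat on the ledges, below both lips (angle between grate's own z axis and vertical below 0.035 rad and z of grate in the frame of tray between 0.0115 and 0.0185 m and x of grate in the frame of tray between -0.01 and 0.01 m and angle between the y axis of grate and the y axis of tray, either way round below 0.1 rad), for 0.1 s.
3. The grate has pushed the hidden stop home under the short lip (all of step 2 and value of joint stop_bar above 0.004 m and y of grate in the frame of tray above -0.003 m), for 0.1 s.
At the end, for the whole second after the job is handed in: The grate rests flat on the tray's ledges (tilt under 0.035 rad, underside less than 2.5 mm above ledge height), in line with the tray, its origin at tray y above -3 mm so that both lips cover its ends, the stop bar pushed more than 4 of its 5 mm, and the grate released and at rest (all of step 3 and linear speed of grate below 0.01 m/s and angular speed of grate below 0.1 rad/s); the robot touches nothing.
It fails at once if The grate is pressed against the tray or its stop with more than 30 N (contact force between grate and tray above 30 N).
It fails at once if The gripper or arm presses on the tray with more than 30 N (contact force between any of the fingers, the arm and tray above 30 N).
It fails at once if The salt shaker is shifted by more than 20 mm or tipped (distance of salt_shaker from where it was at the start of the episode above 0.02 m or angle between salt_shaker's own z axis and vertical above 0.3 rad).
It fails at once if The jam jar is shifted by more than 20 mm or tipped (distance of jam_jar from where it was at the start of the episode above 0.02 m or angle between jam_jar's own z axis and vertical above 0.3 rad).
It fails at once if The mug is shifted by more than 20 mm or tipped (distance of mug from where it was at the start of the episode above 0.02 m or angle between mug's own z axis and vertical above 0.3 rad).
It also fails if it takes over 54 s, if anything falls off the work surface, if the arm or the gripper's body presses on something with over 40 N, if the wrist force passes 120 N, or if a joint passes its speed limit or range.

## Working session

There is one attempt and no reset: what is moved stays moved. The work goes in short steps, Python scripts to look and compute and a shell command to move; the robot and the scene stay as the last step left them, time stands still between calls to the robot, and variables do not carry over. Pictures are saved under pics/ and viewed, and the job is handed in when it is done.

```bash
ls; mkdir -p pics; python3 - <<'E'
from rig import env
import cv2
s=env.observe(); print({k:(v if not hasattr(v,'round') else v) for k,v in s.items()})
for n in ["top","side","wrist"]:
    print(n,env.camera_model(n))
    cv2.imwrite(f"pics/{n}0.png",env.get_image(n)[:,:,::-1])
E
```

```text
pics
{'time_s': 0.0, 'q': array([-7.59902155e+01,  2.18408604e+01,  7.43852825e+01,  1.38975796e-04,
        8.38593246e+01, -1.23367033e+01]), 'qvel': array([-0.0653604 ,  0.04349507,  0.00693044, -0.1545469 , -0.04020167,
        0.00112898]), 'joint_efforts': array([-2.25948192e-03, -4.48458660e+01, -2.31281805e+01, -2.81679449e-04,
        4.69471532e-03, -1.58880908e-05]), 'position': array([ 0.24400994, -0.49259496,  0.24470988]), 'tool_rot': array([[-3.58779433e-04,  8.96126816e-01,  4.43797927e-01],
       [ 1.44790151e-03,  4.43797956e-01, -8.96125704e-01],
       [-9.99998887e-01,  3.21064220e-04, -1.45672895e-03]]), 'ft_force': array([-0.47785439,  0.66160338, -0.28634701]), 'wrist_torque': array([-0.01781429, -0.04497632, -0.02881778]), 'grip_width': 0.08571154480181767}
top {'fx': 501.5903750384439, 'fy': 501.5903750384439, 'cx': 319.14124183720645, 'cy': 236.70218278803864, 'origin': array([ 0.52393203, -0.21880091,  1.17624351]), 'orientation': array([[ 2.12668324e-02,  9.97532412e-01, -6.69089642e-02],
       [-9.99773817e-01,  2.12064764e-02, -1.61225983e-03],
       [-1.89378064e-04,  6.69281182e-02,  9.97757782e-01]])}
side {'fx': 556.7957082912175, 'fy': 556.7957082912175, 'cx': 316.31695648276354, 'cy': 232.39788758104473, 'origin': array([-0.05303694, -1.19268498,  0.59002961]), 'orientation': array([[ 0.82724891,  0.24788861, -0.50419289],
       [-0.5612687 ,  0.32432046, -0.76144185],
       [-0.02523269,  0.91288963,  0.40742587]])}
wrist {'fx': 368.53487623739846, 'fy': 368.53487623739846, 'cx': 324.48189621136174, 'cy': 242.37955534106501, 'origin': array([ 0.31010448, -0.46031633,  0.37352037]), 'orientation': array([[ 0.44415253,  0.85806227,  0.25779386],
       [-0.89595065,  0.42568336,  0.12675216],
       [-0.00097731, -0.28726787,  0.95784979]])}
```

View pics/top0.png

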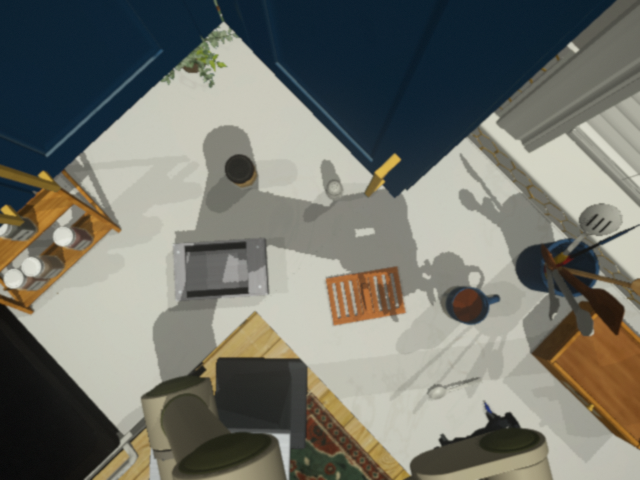

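View pics/side0.png

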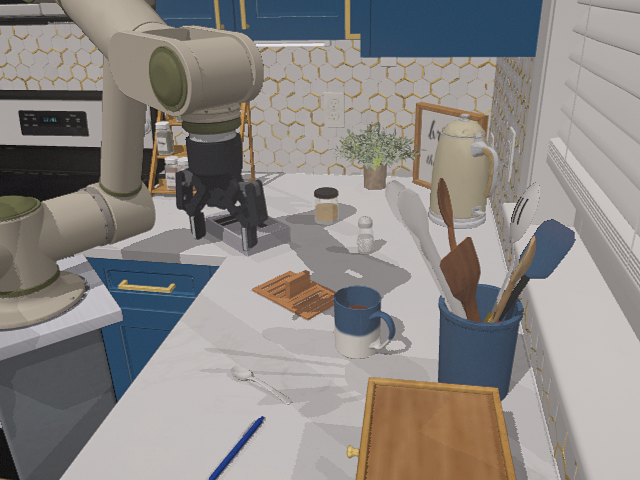

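View pics/wrist0.png

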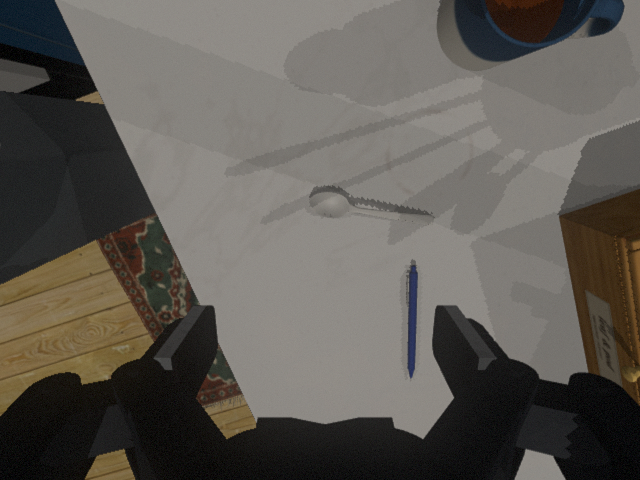

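The overview shows the tray near px (222,268), the grate near (366,295), the shaker at (335,187), the jar at (240,168) and the mug at (467,304). I'll zoom in to pick corners.

```bash
cat > h.py <<'E'
import numpy as np, cv2
def ray(m,u,v):
    d=np.array([(u-m['cx'])/m['fx'],-(v-m['cy'])/m['fy'],-1.0])
    return np.array(m['origin']),np.array(m['orientation'])@d
def plane(m,u,v,z):
    o,d=ray(m,u,v); t=(z-o[2])/d[2]; return o+t*d
def proj(m,p):
    c=np.array(m['orientation']).T@(np.asarray(p)-m['origin'])
    return np.array([m['cx']+m['fx']*c[0]/-c[2], m['cy']-m['fy']*c[1]/-c[2]])
def crop(img,x0,y0,x1,y1,k,fn):
    cv2.imwrite(fn,cv2.resize(img[y0:y1,x0:x1],None,fx=k,fy=k,interpolation=cv2.INTER_CUBIC))
E
python3 - <<'E'
import cv2
from h import *
a=cv2.imread('pics/top0.png')
crop(a,165,230,285,310,6,'pics/t_tray.png'); crop(a,310,250,430,340,6,'pics/t_grate.png')
E
```

```text
(no output)
```

View pics/t_tray.png

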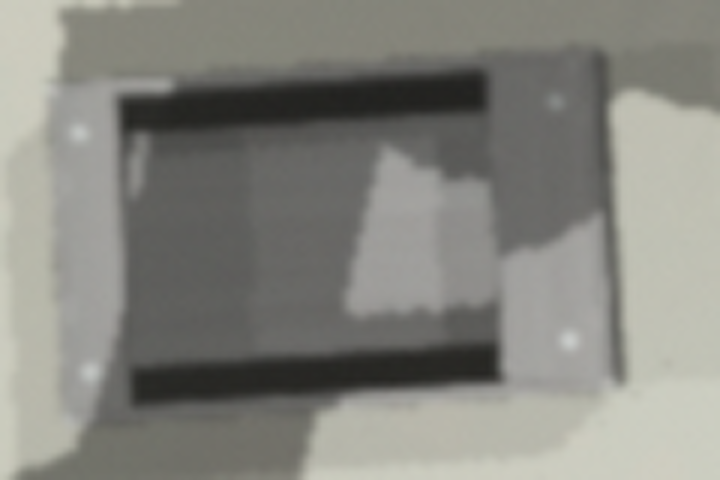

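View pics/t_grate.png

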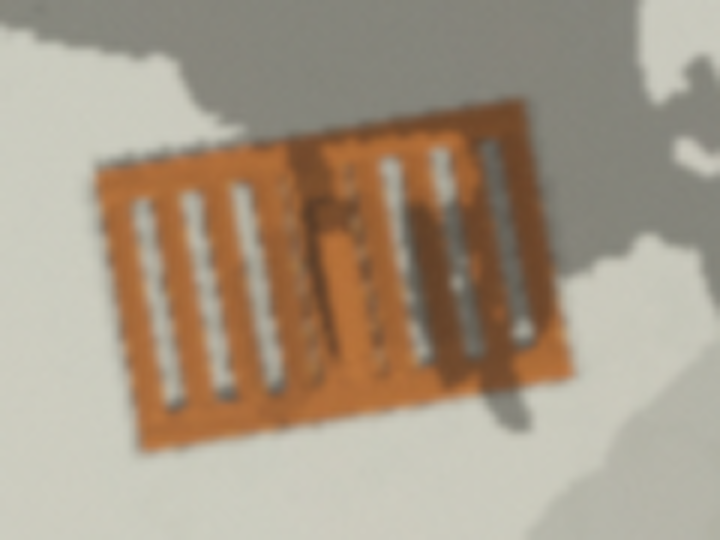

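```bash
python3 - <<'E'
from h import *
from rig import env
m=env.camera_model('top')
def P(l,off,z): return np.array([plane(m,u/6+off[0]-0.42,v/6+off[1]-0.42,z) for u,v in l])
t=P([(120,95),(133,406),(500,382),(487,70)],(165,230),.041)
o=P([(52,85),(75,418),(620,385),(603,52)],(165,230),.041)
g=P([(98,165),(140,450),(575,377),(525,98)],(310,250),.006)
def info(c,n):
    print(n,c.mean(0).round(4)); e=[c[(i+1)%4]-c[i] for i in range(4)]
    print([round(float(np.linalg.norm(v)),4) for v in e],[round(float(np.degrees(np.arctan2(v[1],v[0]))),2) for v in e])
info(t,'opening'); info(o,'outer'); info(g,'grate')
for n,p,z in [('jar',(240,168),.086),('salt',(335,187),.09),('mug',(467,304),.1)]: print(n,plane(m,*p,z).round(3))
E
```

```text
opening [0.5216 0.0138 0.041 ]
[0.117, 0.1379, 0.1174, 0.1388] [-175.36, -85.06, 4.16, 95.12]
outer [0.523  0.0035 0.041 ]
[0.1255, 0.2046, 0.1254, 0.2084] [-173.73, -85.33, 4.55, 94.65]
grate [ 0.4693 -0.327   0.006 ]
[0.1106, 0.1702, 0.109, 0.1678] [-170.42, -79.34, 10.82, 100.11]
jar [ 0.745 -0.04   0.086]
salt [ 0.706 -0.249  0.09 ]
mug [ 0.459 -0.535  0.1  ]
```

```bash
python3 -m jog '[[1,0.02,0.275,-0.0485,-1.29],[1,0.02,0.275,-0.0485,-1.29],[1,0.02,0.275,-0.0485,-1.29],[1,0.02,0.275,-0.0485,-1.29],[1,0.02,0.275,-0.0485,-1.29],[1,0.02,0.275,-0.0485,-1.29],[1,0.02,0.275,-0.0485,-1.29],[1,0.045,0.275,-0.0485,-1.29],[1,0.045,0.275,-0.0485,-1.29],[1,0.045,0.275,-0.0485,-1.29],[1,0.045,0.275,-0.0485,-1.29],[1,0.045,0.275,-0.0485,-1.29]]'
python3 - <<'E'
from rig import env
import cv2,numpy as np,pickle
s=env.observe(); print(s['position'].round(4),np.degrees(np.arctan2(s['tool_rot'][1,2],s['tool_rot'][0,2])),s['ft_force'].round(2))
m=env.camera_model('wrist'); cv2.imwrite('pics/w1.png',env.get_image('wrist')[:,:,::-1]); pickle.dump(m,open('w1.pkl','wb'))
E
```

```text
time_s: 1.35
position: [0.469, -0.3276, 0.2007]
tool_rot: [[0.001, -0.176, 0.984], [-0.001, 0.984, 0.176], [-1.0, -0.001, 0.0]]
ft_force: [-0.1, -0.3, -0.4]
grip_width: 0.0856
[ 0.469  -0.3276  0.2007] 10.13812067662094 [-0.12 -0.3  -0.37]
```

View pics/w1.png

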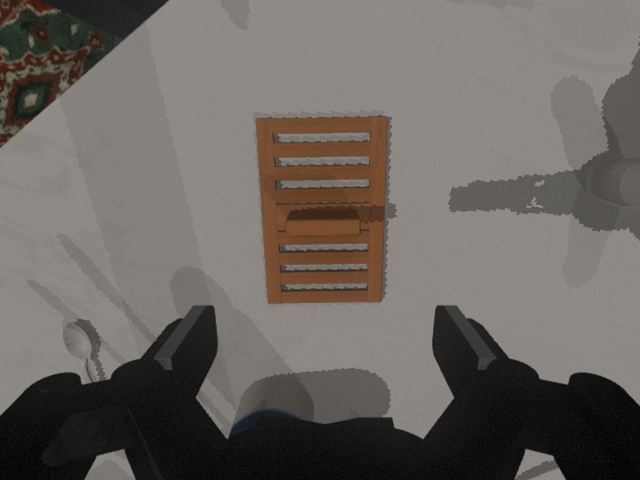

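The wrist view shows the grate (corners near (256,117), (388,117), (382,303) and (268,303)) with its bar lying along the jaw direction, at columns 287 to 359 and rows 208 to 235.

```bash
python3 - <<'E'
from h import *
import pickle
m=pickle.load(open('w1.pkl','rb')); a=cv2.imread('pics/w1.png')
g=np.array([plane(m,u,v,.006) for u,v in [(256,117),(268,303),(382,303),(388,117)]])
print(g.mean(0)); e=[g[(i+1)%4]-g[i] for i in range(4)]
print([round(float(np.linalg.norm(v)),4) for v in e],[round(float(np.degrees(np.arctan2(v[1],v[0]))),2) for v in e])
# predicted overlay with bar
c=g.mean(0)[:2]
R=lambda d:np.array([[np.cos(d),-np.sin(d)],[np.sin(d),np.cos(d)]])
for yaw in (10.3,):
    r=R(np.radians(yaw))
    for (x,y,z) in [(-30,-7,46),(30,-7,46),(30,7,46),(-30,7,46),(-55,-85,6),(55,-85,6),(55,85,6),(-55,85,6)]:
        p=np.r_[c+r@np.array([x,y])/1000,z/1000]; u=proj(m,p); print((x,y,z),u.round(1)); cv2.circle(a,tuple(int(round(q)) for q in u),1,(255,255,0),-1)
crop(a,230,100,410,320,3,'pics/w1c.png')
E
```

```text
[ 0.46883915 -0.32782283  0.006     ]
[0.1699, 0.1099, 0.1699, 0.1097] [-79.0, 10.17, 101.06, -169.83]
(-30, -7, 46) [286.  236.6]
(30, -7, 46) [361.1 236.4]
(30, 7, 46) [361.5 219.4]
(-30, 7, 46) [285.4 219.5]
(-55, -85, 6) [266.8 303.2]
(55, -85, 6) [380.9 303. ]
(55, 85, 6) [389.5 116.7]
(-55, 85, 6) [257.1 117.1]
```

View pics/w1c.png

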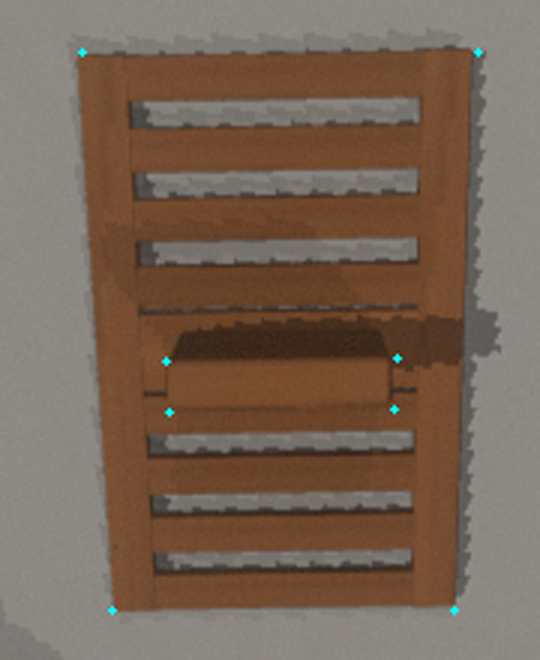

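Its pose matches to within about 1 px. The jog can't tilt the tool, so I'll pinch the bar across its 60 mm ends. That lets the grate pivot about its own x axis when an end touches a lip or ledge.

```bash
python3 -m jog '[[1,0.05,0,0,-0.004],[1,0.1,0,0,-0.004],[1,0.14,0,0,-0.004],[1,0.16,0,0,-0.004],[1,0.172,0,0,-0.004],[1,0.172,0,0,-0.004],[0.3,0.172,0,0,-0.004],[0.3,0.172,0,0,-0.004],[0.3,0.172,0,0,-0.004],[0.3,0.172,0,0,-0.004],[0.3,0.172,0,0,-0.004]]' 40
python3 - <<'E'
from rig import env
import cv2
cv2.imwrite('pics/w2.png',env.get_image('wrist')[:,:,::-1])
cv2.imwrite('pics/s2.png',env.get_image('side')[:,:,::-1])
E
```

```text
time_s: 2.5
position: [0.4694, -0.328, 0.03]
tool_rot: [[0.002, -0.182, 0.983], [-0.002, 0.983, 0.182], [-1.0, -0.003, 0.001]]
ft_force: [-1.1, 0.7, 6.9]
grip_width: 0.0596
```

View pics/w2.png

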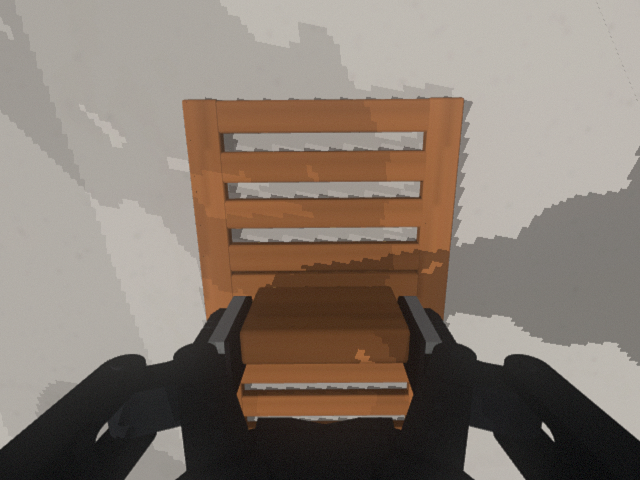

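View pics/s2.png

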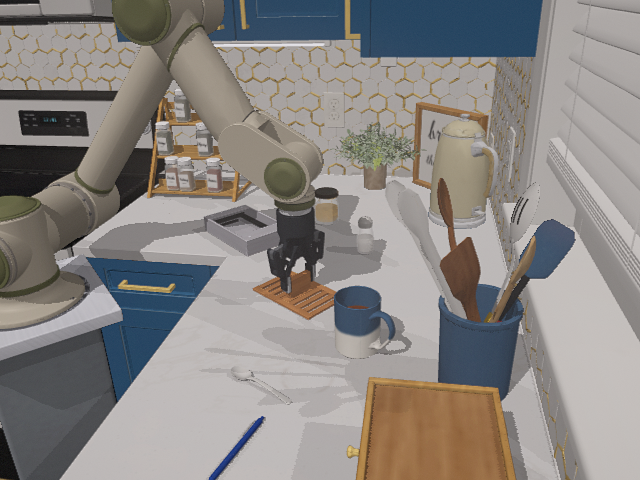

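```bash
python3 -m jog '[[0.3,-0.02,0,0,0],[0.3,-0.05,0,0,0],[0.3,-0.08,0,0,0],[0.3,-0.12,0,0,0],[0.3,-0.12,0,0,0],[0.3,-0.12,0.03,0.02,0.03],[0.3,-0.12,0.07,0.04,0.06],[0.3,-0.12,0.11,0.065,0.099],[0.3,-0.12,0.14,0.085,0.099],[0.3,-0.12,0.1627,0.0989,0.099],[0.3,-0.12,0.1627,0.0989,0.099],[0.3,-0.12,0.1627,0.0989,0.099],[0.3,-0.12,0.1627,0.0989,0.099]]'
python3 - <<'E'
from rig import env
import cv2,pickle,numpy as np
s=env.observe(); m=env.camera_model('wrist')
print(s['position'].round(4),s['ft_force'].round(2),s['wrist_torque'].round(3),np.degrees(np.arctan2(s['tool_rot'][1,2],s['tool_rot'][0,2])))
cv2.imwrite('pics/w3.png',env.get_image('wrist')[:,:,::-1]);pickle.dump((m,s),open('w3.pkl','wb'))
cv2.imwrite('pics/t3.png',env.get_image('top')[:,:,::-1])
E
```

```text
time_s: 3.9
position: [0.5363, -0.1501, 0.148]
tool_rot: [[-0.001, -0.083, 0.997], [0.0, 0.997, 0.083], [-1.0, 0.0, -0.001]]
ft_force: [-0.7, 0.7, -3.9]
grip_width: 0.0593
[ 0.5363 -0.1501  0.148 ] [-0.73  0.67 -3.95] [-0.02   0.035  0.003] 4.768266953811581
```

View pics/w3.png

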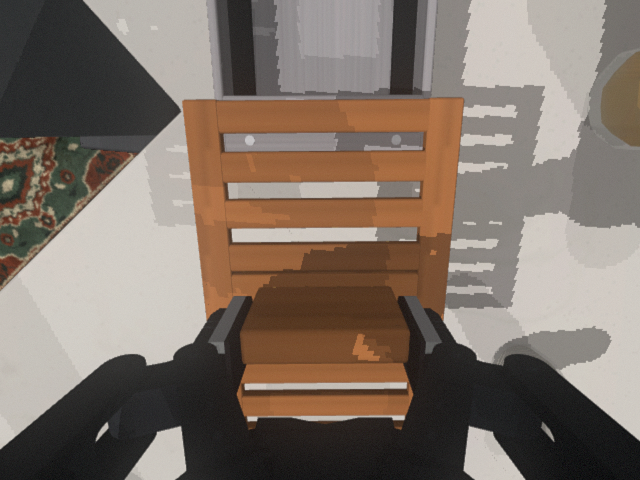

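View pics/t3.png

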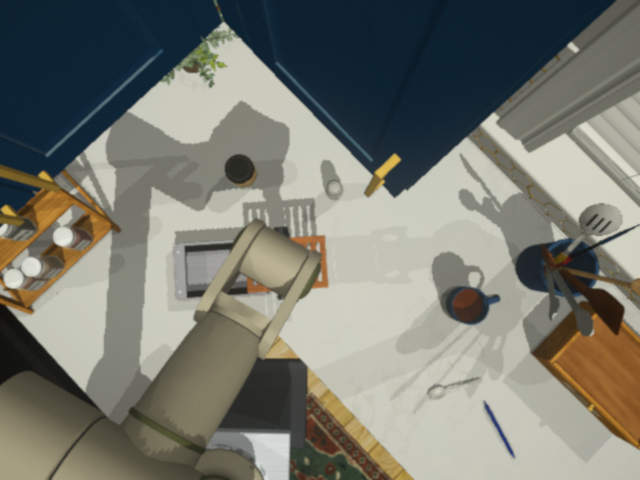

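```bash
python3 - <<'E'
from h import *
a=cv2.imread('pics/w3.png'); crop(a,195,0,455,110,3,'pics/w3c.png')
E
```

```text
(no output)
```

View pics/w3c.png

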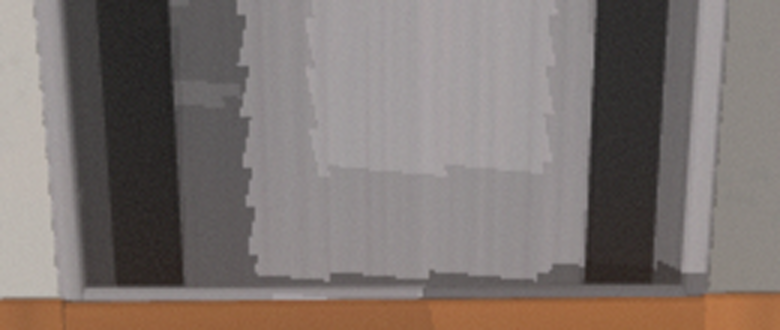

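```bash
python3 - <<'E'
from h import *
import pickle
m,s=pickle.load(open('w3.pkl','rb'))
R=s['tool_rot'];p=s['position']
def pt(u,v):
    P=plane(m,u/3+195-.33,v/3-.33,.041); d=R.T@(P-p); return P.round(4),'tool y,z',(d[1:]*1000).round(1)
for n,u,v in [('Lo',38,20),('Lo',58,280),('Li',63,10),('Li',82,285),('Ri',697,10),('Ri',682,270),('Ro',727,10),('Ro',708,270),('lipL',120,288),('lipR',600,286)]: print(n,*pt(u,v))
m2=m; 
# grate end-b top corners: expected z = underside+6
for u,v in [(183,99),(463,98),(221,130),(426,130)]:
    for z in (.118,.122,.126):
        P=plane(m,u,v,z); print(u,v,z,((R.T@(P-p))[1:]*1000).round(1))
E
```

```text
Lo [ 0.4596 -0.0156  0.041 ] tool y,z [140.4 -65.2]
Lo [ 0.4632 -0.0606  0.041 ] tool y,z [ 95.2 -65.3]
Li [ 0.4642 -0.0136  0.041 ] tool y,z [142.  -60.4]
Li [ 0.4679 -0.0612  0.041 ] tool y,z [ 94.2 -60.6]
Ri [ 0.5819 -0.0037  0.041 ] tool y,z [142.   57.7]
Ri [ 0.5863 -0.0485  0.041 ] tool y,z [97.  58.4]
Ro [ 0.5875 -0.0033  0.041 ] tool y,z [142.   63.3]
Ro [ 0.5914 -0.0481  0.041 ] tool y,z [97.  63.5]
lipL [ 0.4755 -0.0611  0.041 ] tool y,z [ 93.7 -53.1]
lipR [ 0.5705 -0.0528  0.041 ] tool y,z [94.1 42.3]
183 99 0.118 [ 85.7 -56.5]
183 99 0.122 [ 85.4 -55. ]
183 99 0.126 [ 85.  -53.6]
463 98 0.118 [86.1 56.2]
463 98 0.122 [85.8 54.8]
463 98 0.126 [85.4 53.4]
221 130 0.118 [ 73.7 -42.1]
221 130 0.122 [ 73.7 -41. ]
221 130 0.126 [ 73.7 -40. ]
426 130 0.118 [73.8 42.3]
426 130 0.122 [73.8 41.3]
426 130 0.126 [73.7 40.2]
```

The wrist view agrees with the top view. The tray axes are parallel to the tool within about 0.3°. Its origin is at tool y +155.9 mm and z -0.9 mm, and the grate centre is at +0.5 mm with its underside about 32 mm below the TCP. Next I'll move over the opening with the grate centre at tray y ≈ +26, so that only the short lip will be touched.

```bash
python3 -m jog '[[0.3,0,0.03,-0.0009,0],[0.3,0,0.075,-0.0009,0],[0.3,0,0.12,-0.0009,0],[0.3,0,0.155,-0.0009,0],[0.3,0,0.175,-0.0009,0],[0.3,0.02,0.1814,-0.0009,0],[0.3,0.045,0.1814,-0.0009,0],[0.3,0.063,0.1814,-0.0009,0],[0.3,0.063,0.1814,-0.0009,0],[0.3,0.063,0.1814,-0.0009,0]]'
cat > look.py <<'E'
from rig import env
import cv2,pickle,numpy as np,sys
from h import *
n=sys.argv[1]
s=env.observe(); m=env.camera_model('wrist')
R=s['tool_rot']
print(s['time_s'],s['position'].round(4),s['ft_force'].round(2),s['wrist_torque'].round(3),'yaw',np.degrees(np.arctan2(R[1,2],R[0,2])).round(2),s['grip_width'])
# tray coordinates of grate centre assumed (TCP+0.5mm)
O=np.array([.5363,-.1501]); ya=np.radians(4.77); ty=np.array([-np.sin(ya),np.cos(ya)]);tx=np.array([np.cos(ya),np.sin(ya)])
d=s['position'][:2]-O; print('tray y,x mm',(d@ty*1000-155.4).round(2),(d@tx*1000+.9).round(2))
for c in sys.argv[2:]:
    cv2.imwrite(f'pics/{c}{n}.png',env.get_image(c)[:,:,::-1])
pickle.dump((m,s),open(f'w{n}.pkl','wb'))
E
python3 look.py 4 wrist side
```

```text
time_s: 5.0
position: [0.5208, 0.0307, 0.0858]
tool_rot: [[0.0, -0.083, 0.997], [-0.0, 0.997, 0.083], [-1.0, -0.0, 0.0]]
ft_force: [-1.3, -0.7, -3.0]
grip_width: 0.0589
5.0 [0.5208 0.0307 0.0858] [-1.3  -0.71 -3.  ] [-0.055  0.039 -0.003] yaw 4.76 0.05886861580808241
tray y,x mm 26.11 0.52
```

View pics/wrist4.png

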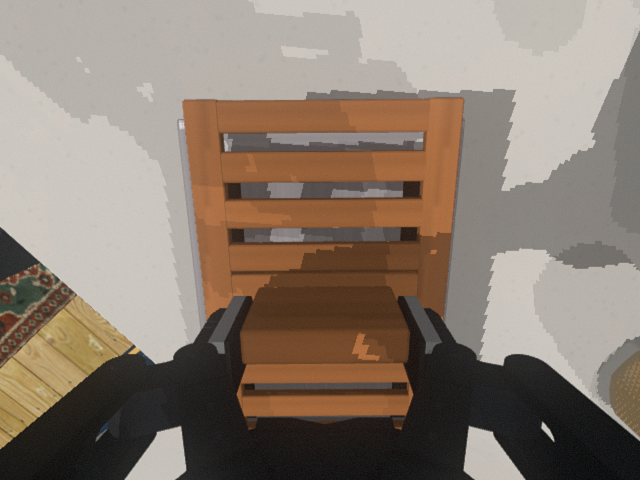

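View pics/side4.png

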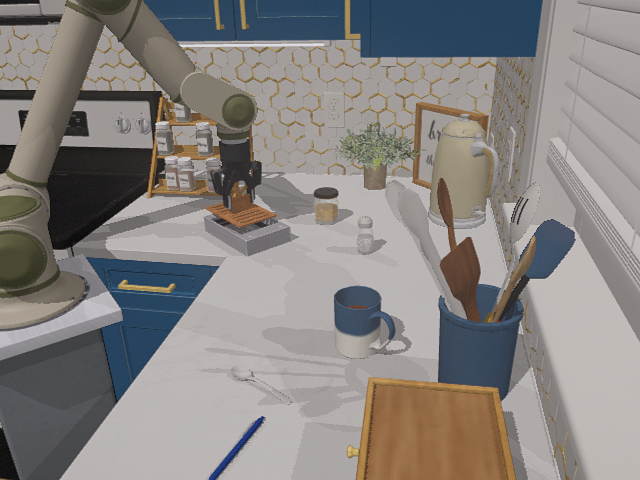

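```bash
python3 - <<'E'
from h import *
import pickle
m,s=pickle.load(open('w4.pkl','rb')); a=cv2.imread('pics/wrist4.png')
crop(a,165,85,245,245,4,'pics/a.png');crop(a,405,85,485,245,4,'pics/b.png')
A=cv2.imread('pics/a.png');B=cv2.imread('pics/b.png');cv2.imwrite('pics/ab4.png',np.hstack([A,B])[:600])
E
```

```text
(no output)
```

View pics/ab4.png

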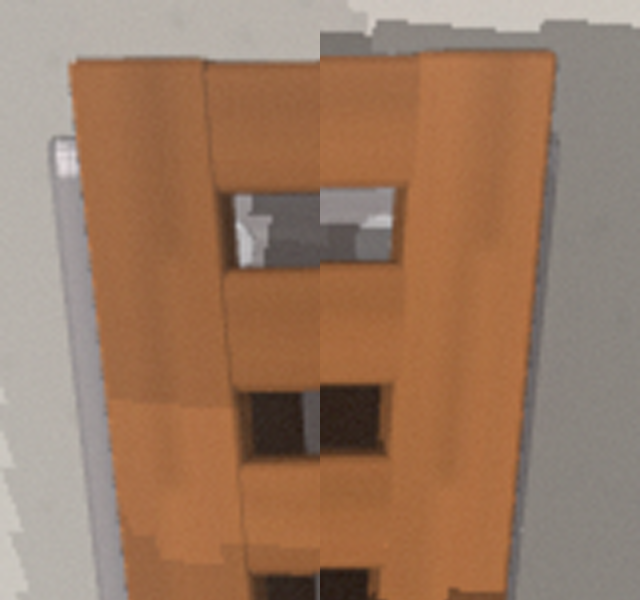

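```bash
python3 - <<'E'
from h import *
import pickle
m,s=pickle.load(open('w4.pkl','rb'));R=s['tool_rot'];p=s['position']
for u,v in [(177.7,119.7),(463.8,119.5),(192,235),(453.,235)]: print(((R.T@(plane(m,u,v,.041)-p))[1:]*1000).round(1))
for u,v in [(183,100),(463,98.5)]: print('g',((R.T@(plane(m,u,v,.060)-p))[1:]*1000).round(1))
E
```

```text
[ 78.2 -65.1]
[78.3 62.8]
[ 24.7 -64.2]
[24.8 63.3]
g [ 85. -55.]
g [85.5 54.8]
```

```bash
python3 -m jog '[[0.3,0.004,0,-0.0008,-0.003],[0.3,0.008,0,-0.0008,-0.003],[0.3,0.01,0,-0.0008,-0.003],[0.3,0.012,0,-0.0008,-0.003],[0.3,0.013,0,-0.0008,-0.003],[0.3,0.014,0,-0.0008,-0.003]]'; python3 look.py 5
python3 -m jog '[[0.3,0.0005,0,0,0],[0.3,0.001,0,0,0],[0.3,0.0015,0,0,0],[0.3,0.002,0,0,0]]'; python3 look.py 5 wrist
```

```text
time_s: 5.7
position: [0.5197, 0.0313, 0.0712]
tool_rot: [[-0.0, -0.087, 0.996], [0.0, 0.996, 0.087], [-1.0, 0.0, -0.0]]
ft_force: [-0.3, 0.8, -3.4]
grip_width: 0.0592
5.7 [0.5197 0.0313 0.0712] [-0.25  0.79 -3.45] [-0.028  0.022  0.073] yaw 4.99 0.059225844751811176
tray y,x mm 26.71 -0.52
time_s: 6.1
position: [0.5198, 0.0308, 0.0701]
tool_rot: [[0.001, -0.087, 0.996], [-0.001, 0.996, 0.087], [-1.0, -0.001, 0.001]]
ft_force: [-3.5, -4.8, 8.3]
grip_width: 0.0596
6.1 [0.5198 0.0308 0.0701] [-3.52 -4.8   8.32] [-0.273  0.7    0.048] yaw 4.99 0.05956770330664005
tray y,x mm 26.28 -0.47
```

View pics/wrist5.png

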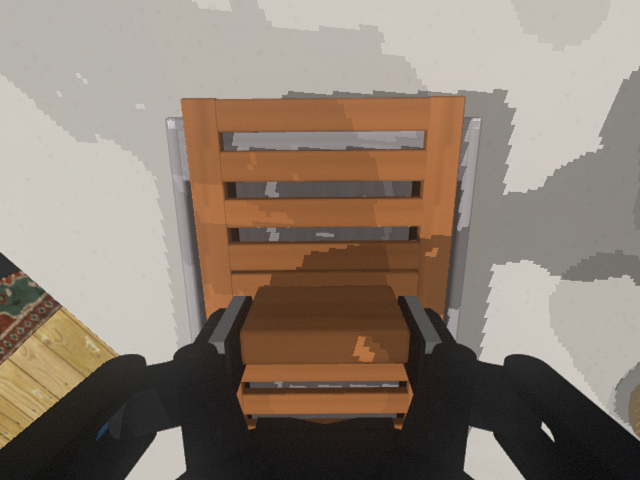

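Contact with the short lip reads about 12 N, with no slip yet at a 40 N grip. I'll lower the grip so it can pivot more easily.

```bash
python3 -m jog '[[0.3,0,0,0,0],[0.3,0,0,0,0]]' 20; python3 look.py 6
python3 -m jog '[[0.3,0.0005,0,0,0],[0.3,0.001,0,0,0],[0.3,0.001,0,0,0]]'; python3 look.py 6 wrist
```

```text
time_s: 6.35
position: [0.5198, 0.0308, 0.0701]
tool_rot: [[0.001, -0.087, 0.996], [-0.001, 0.996, 0.087], [-1.0, -0.001, 0.001]]
ft_force: [-4.2, -3.7, 6.9]
grip_width: 0.0593
6.35 [0.5198 0.0308 0.0701] [-4.19 -3.74  6.89] [-0.11   0.637  0.034] yaw 4.98 0.05930756165468851
tray y,x mm 26.29 -0.46
time_s: 6.65
position: [0.5199, 0.0304, 0.0694]
tool_rot: [[0.001, -0.087, 0.996], [-0.001, 0.996, 0.087], [-1.0, -0.002, 0.001]]
ft_force: [-3.9, -5.6, 9.6]
grip_width: 0.0591
6.65 [0.5199 0.0304 0.0694] [-3.93 -5.59  9.57] [-0.467  0.778  0.124] yaw 4.99 0.05913789664372026
tray y,x mm 25.88 -0.41
```

View pics/wrist6.png

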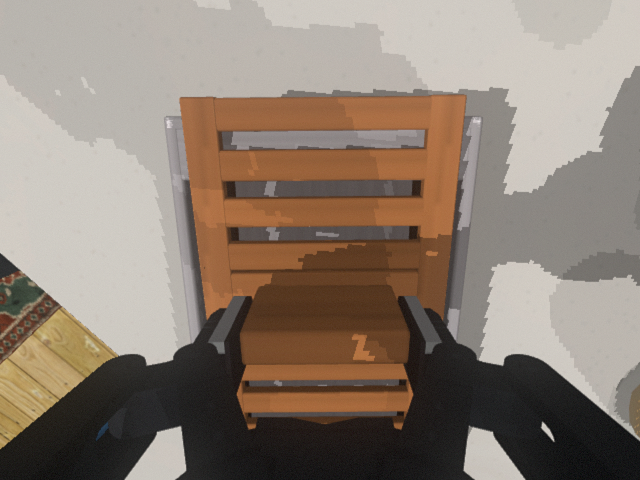

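```bash
python3 -m jog '[[0.3,0.0005,0,0,0],[0.3,0.001,0,0,0],[0.3,0.001,0,0,0]]'; python3 look.py 7
python3 -m jog '[[0.3,0.0005,0,0,0],[0.3,0.001,0,0,0],[0.3,0.001,0,0,0]]'; python3 look.py 7 wrist
```

```text
time_s: 7.0
position: [0.5202, 0.0301, 0.0685]
tool_rot: [[0.002, -0.087, 0.996], [-0.002, 0.996, 0.087], [-1.0, -0.002, 0.001]]
ft_force: [-5.2, -7.9, 8.9]
grip_width: 0.0593
7.0 [0.5202 0.0301 0.0685] [-5.2  -7.9   8.91] [-0.76   0.753  0.179] yaw 5.01 0.05928082836600478
tray y,x mm 25.56 -0.2
time_s: 7.3
position: [0.5203, 0.03, 0.0676]
tool_rot: [[0.002, -0.087, 0.996], [-0.002, 0.996, 0.087], [-1.0, -0.003, 0.002]]
ft_force: [-4.0, -8.6, 10.0]
grip_width: 0.0592
7.3 [0.5203 0.03   0.0676] [-3.97 -8.57  9.99] [-0.872  0.759  0.189] yaw 5.0 0.059241953796719864
tray y,x mm 25.35 -0.03
```

View pics/wrist7.png

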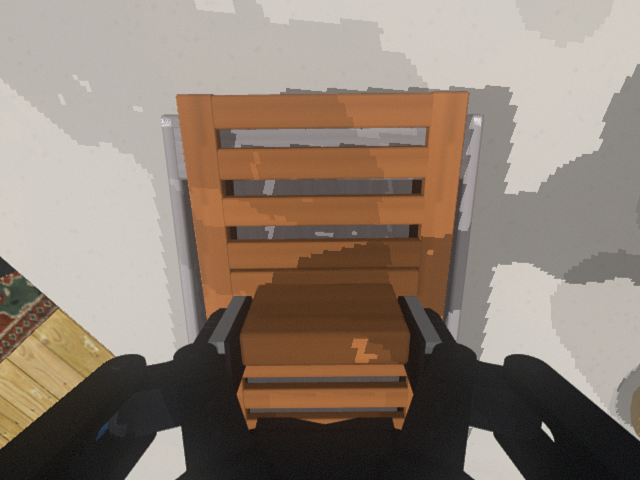

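```bash
python3 -m jog '[[0.3,0.0005,-0.0005,0,0],[0.3,0.001,-0.001,0,0],[0.3,0.0015,-0.0015,0,0],[0.3,0.0015,-0.0015,0,0]]'; python3 look.py 8
python3 -m jog '[[0.3,0.0005,-0.0005,0,0],[0.3,0.001,-0.001,0,0],[0.3,0.0015,-0.0015,0,0],[0.3,0.0015,-0.0015,0,0]]'; python3 look.py 8 wrist side
```

```text
time_s: 7.75
position: [0.5205, 0.029, 0.0659]
tool_rot: [[0.002, -0.087, 0.996], [-0.001, 0.996, 0.087], [-1.0, -0.001, 0.002]]
ft_force: [-2.4, -5.7, 8.1]
grip_width: 0.0592
7.75 [0.5205 0.029  0.0659] [-2.41 -5.69  8.12] [-0.478  0.478  0.129] yaw 4.98 0.05922631340403104
tray y,x mm 24.36 0.0
time_s: 8.15
position: [0.5205, 0.0279, 0.0641]
tool_rot: [[0.002, -0.087, 0.996], [-0.0, 0.996, 0.087], [-1.0, -0.001, 0.002]]
ft_force: [-1.7, -2.6, 6.1]
grip_width: 0.0593
8.15 [0.5205 0.0279 0.0641] [-1.67 -2.56  6.05] [0.031 0.307 0.107] yaw 4.98 0.059300525544285526
tray y,x mm 23.34 -0.05
```

View pics/wrist8.png

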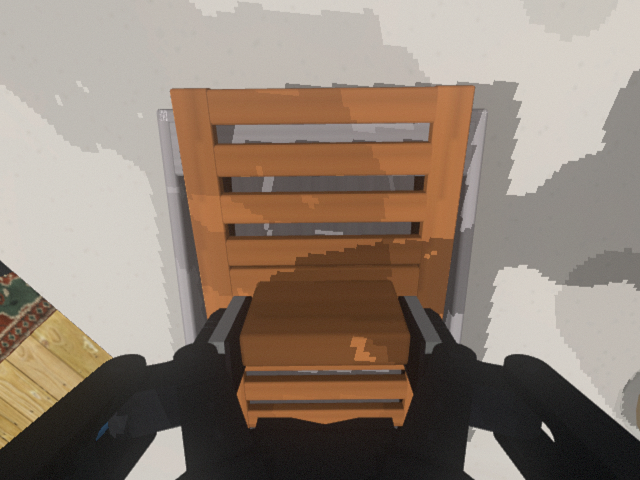

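View pics/side8.png

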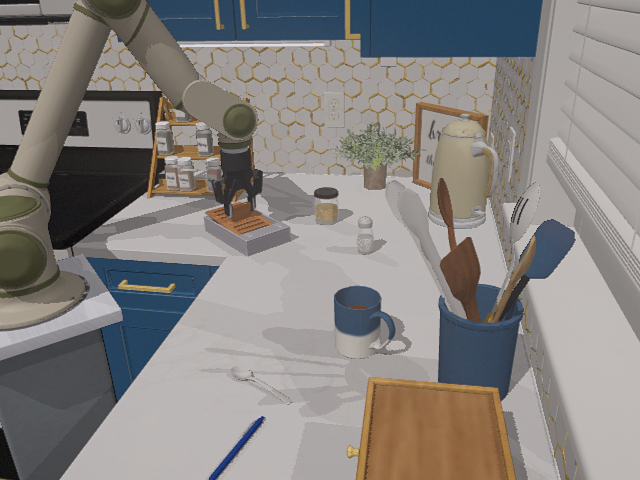

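```bash
cat > fit.py <<'E'
from h import *
import pickle
from scipy.optimize import least_squares
m0,s0=pickle.load(open('w3.pkl','rb'))
lev=[(183,99),(463,98),(221,131),(426,131),(228,181),(422,181),(231,228),(419,228)]
R0=s0['tool_rot'];p0=s0['position']
# model points: grate frame, level, top surface z=+6; underside 32 below TCP -> top 26 below => world z = p0z-.026
M=[]
for u,v in lev:
    d=R0.T@(plane(m0,u,v,p0[2]-.026)-p0); M.append([d[1]*1e3-.5,d[2]*1e3,6])
M=np.array(M)
def fit(n,px):
    m,s=pickle.load(open(f'w{n}.pkl','rb'));R=s['tool_rot'];p=s['position']
    def world(q,G):
        th,y0,x0,h=q; c,sn=np.cos(th),np.sin(th)
        Y=G[:,0]*c-(G[:,2])*sn+y0; Z=G[:,0]*sn+G[:,2]*c-h
        return p+(np.c_[-Z,Y,G[:,1]+x0]*1e-3)@R.T
    f=lambda q:np.array([proj(m,w) for w in world(q,M)]).ravel()-np.array(px,float).ravel()
    r=least_squares(f,[.05,0,0,32]); q=r.x
    print('theta %.3f y0 %.1f x0 %.1f h %.1f'%tuple(q),'rms',np.sqrt((r.fun**2).mean()).round(2))
    O=np.array([.5363,-.1501]); ya=np.radians(4.85); ty=np.array([-np.sin(ya),np.cos(ya)])
    E=world(q,np.array([[-85,0,0],[0,0,0],[85,0,0.]]))
    for nme,e in zip(['a','o','b'],E): print(nme,'tray y %.1f z %.1f'%(((e[:2]-O)@ty)*1e3-155.9,e[2]*1e3))
E
python3 - <<'E'
from fit import *
fit(3,lev)
fit(8,[(172,90),(474,86),(215,124),(432,123),(221,176),(427,176),(226,222),(423,222)])
E
```

```text
theta -0.000 y0 0.5 x0 0.0 h 32.0 rms 0.01
a tray y -240.3 z 116.0
o tray y -155.3 z 116.0
b tray y -70.3 z 116.0
theta 0.105 y0 4.5 x0 -0.1 h 30.8 rms 1.12
a tray y -57.3 z 24.4
o tray y 27.3 z 33.3
b tray y 111.8 z 42.2
```

```bash
python3 -m jog '[[0.3,0.0007,-0.0004,0,0],[0.3,0.0014,-0.0008,0,0],[0.3,0.002,-0.0012,0,0],[0.3,0.002,-0.0012,0,0]]'; python3 look.py 9
python3 -m jog '[[0.3,0.0007,-0.0004,0,0],[0.3,0.0014,-0.0008,0,0],[0.3,0.002,-0.0012,0,0],[0.3,0.002,-0.0012,0,0]]'; python3 look.py 9 wrist
```

```text
time_s: 8.65
position: [0.5206, 0.0269, 0.0621]
tool_rot: [[0.002, -0.087, 0.996], [-0.0, 0.996, 0.087], [-1.0, -0.0, 0.002]]
ft_force: [-2.4, -1.8, 5.9]
grip_width: 0.0592
8.65 [0.5206 0.0269 0.0621] [-2.4  -1.78  5.86] [0.125 0.253 0.061] yaw 4.98 0.05922442120221755
tray y,x mm 22.26 -0.03
time_s: 9.05
position: [0.5207, 0.0259, 0.0603]
tool_rot: [[0.002, -0.087, 0.996], [0.0, 0.996, 0.087], [-1.0, -0.0, 0.002]]
ft_force: [-1.4, 0.2, 7.6]
grip_width: 0.0591
9.05 [0.5207 0.0259 0.0603] [-1.42  0.19  7.58] [0.394 0.357 0.117] yaw 4.99 0.05905298776482412
tray y,x mm 21.29 -0.03
```

View pics/wrist9.png

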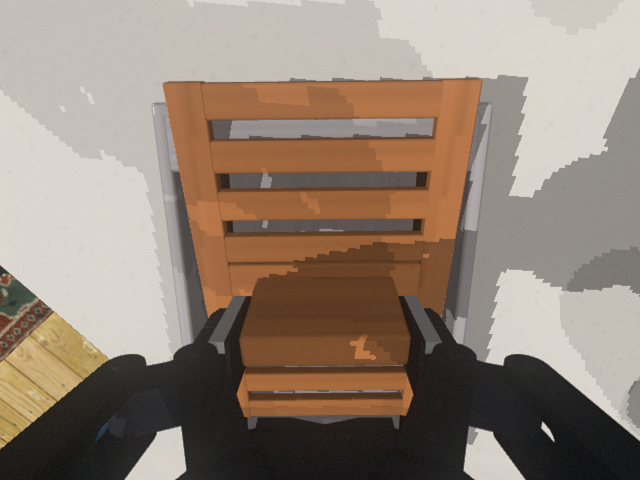

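```bash
python3 - <<'E'
from fit import *
fit(9,[(165,82.5),(481,79),(209,119.5),(437,118),(217,173),(430,172),(225,220),(425,220)])
E
```

```text
theta 0.160 y0 6.9 x0 -0.2 h 29.2 rms 0.98
a tray y -56.2 z 17.5
o tray y 27.7 z 31.1
b tray y 111.6 z 44.6
```

```bash
python3 -m jog '[[0.3,-0.001,0,0,0],[0.3,-0.001,-0.003,0,0],[0.3,-0.001,-0.006,0,0],[0.3,-0.001,-0.009,0,0],[0.3,-0.001,-0.012,0,0],[0.3,-0.001,-0.015,0,0],[0.3,-0.001,-0.015,0,0]]'; python3 look.py 10
python3 -m jog '[[0.3,0,-0.003,0,0],[0.3,0,-0.006,0,0],[0.3,0,-0.009,0,0],[0.3,0,-0.012,0,0],[0.3,0,-0.015,0,0],[0.3,0,-0.017,0,0],[0.3,0,-0.017,0,0]]'; python3 look.py 10 wrist side
```

```text
time_s: 9.8
position: [0.5215, 0.0104, 0.0603]
tool_rot: [[-0.0, -0.086, 0.996], [-0.0, 0.996, 0.086], [-1.0, -0.0, -0.0]]
ft_force: [0.7, -0.4, -4.2]
grip_width: 0.0593
9.8 [0.5215 0.0104 0.0603] [ 0.67 -0.44 -4.16] [0.018 0.051 0.023] yaw 4.95 0.05928884819809668
tray y,x mm 5.82 -0.47
time_s: 10.5
position: [0.523, -0.0063, 0.0603]
tool_rot: [[0.0, -0.087, 0.996], [-0.0, 0.996, 0.087], [-1.0, -0.0, 0.0]]
ft_force: [-0.2, -0.2, -3.3]
grip_width: 0.059
10.5 [ 0.523  -0.0063  0.0603] [-0.2  -0.19 -3.31] [-0.036  0.043  0.023] yaw 4.97 0.05901568127655046
tray y,x mm -11.02 -0.39
```

View pics/wrist10.png

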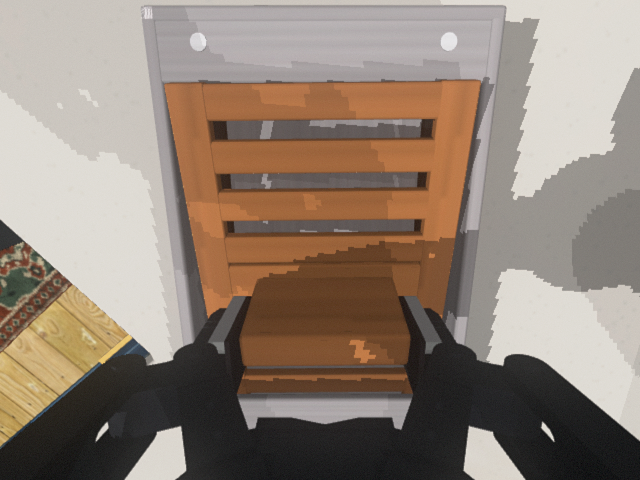

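View pics/side10.png

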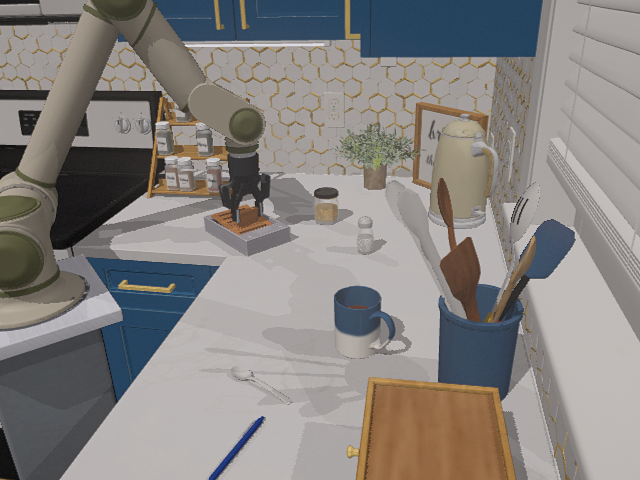

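```bash
python3 -m jog '[[0.3,0,-0.002,0,0],[0.3,0,-0.004,0,0],[0.3,0,-0.0055,0,0],[0.3,0,-0.0055,0,0]]'; python3 look.py 11
python3 -m jog '[[0.3,0,-0.0005,0,0],[0.3,0,-0.001,0,0],[0.3,0,-0.001,0,0]]'; python3 look.py 11 wrist
```

```text
time_s: 11.0
position: [0.5235, -0.0117, 0.0603]
tool_rot: [[0.0, -0.087, 0.996], [-0.0, 0.996, 0.087], [-1.0, -0.0, -0.0]]
ft_force: [0.0, -0.2, -3.6]
grip_width: 0.0592
11.0 [ 0.5235 -0.0117  0.0603] [ 0.04 -0.2  -3.59] [-0.061  0.022 -0.063] yaw 4.97 0.05920171113207423
tray y,x mm -16.42 -0.39
time_s: 11.3
position: [0.5235, -0.0125, 0.0603]
tool_rot: [[0.0, -0.087, 0.996], [-0.0, 0.996, 0.087], [-1.0, -0.0, 0.0]]
ft_force: [0.2, -0.2, -3.8]
grip_width: 0.0593
11.3 [ 0.5235 -0.0125  0.0603] [ 0.18 -0.18 -3.77] [-0.06  -0.001 -0.   ] yaw 4.98 0.059254562204821754
tray y,x mm -17.24 -0.39
```

View pics/wrist11.png

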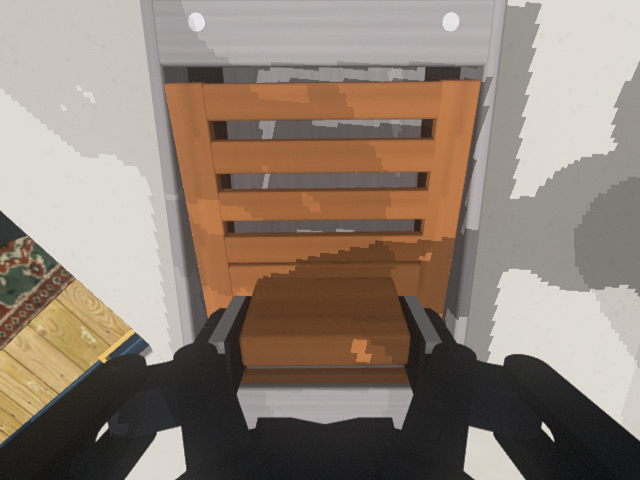

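```bash
python3 - <<'E'
from fit import *
fit(11,[(165,82.5),(481,79),(209,119.5),(437,118),(217,173),(430,172),(225,220),(425,220)])
m,s=pickle.load(open('w11.pkl','rb'));R=s['tool_rot'];p=s['position']
for u,v in [(250,66),(400,66)]:print('lip edge tool y,z',((R.T@(plane(m,u,v,.041)-p))[1:]*1e3).round(1))
print('b corner',[((R.T@(plane(m,u,v,.0505)-p))[1:]*1e3).round(1) for u,v in [(165,82.5),(481,79)]])
E
```

```text
theta 0.160 y0 6.9 x0 -0.1 h 29.2 rms 0.98
a tray y -94.7 z 17.5
o tray y -10.8 z 31.1
b tray y 73.1 z 44.7
lip edge tool y,z [ 96.2 -26.8]
lip edge tool y,z [96.2 28.2]
b corner [array([ 89.4, -54.9]), array([90.6, 54.7])]
```

```bash
python3 -m jog '[[0.3,0.001,0,0,0],[0.3,0.002,0,0,0],[0.3,0.003,0,0,0],[0.3,0.003,0,0,0]]'; python3 look.py 12
python3 -m jog '[[0.3,0.0005,0,0,0],[0.3,0.001,0,0,0],[0.3,0.0015,0,0,0],[0.3,0.0015,0,0,0]]'; python3 look.py 12
```

```text
time_s: 11.75
position: [0.5236, -0.0122, 0.0576]
tool_rot: [[0.0, -0.087, 0.996], [0.0, 0.996, 0.087], [-1.0, 0.0, 0.0]]
ft_force: [-1.7, 5.2, 4.0]
grip_width: 0.0589
11.75 [ 0.5236 -0.0122  0.0576] [-1.72  5.21  4.02] [0.214 0.175 0.001] yaw 4.99 0.05892341971628984
tray y,x mm -16.9 -0.3
time_s: 12.15
position: [0.5238, -0.0122, 0.0564]
tool_rot: [[0.001, -0.087, 0.996], [0.0, 0.996, 0.087], [-1.0, 0.0, 0.001]]
ft_force: [-1.4, 5.4, 6.4]
grip_width: 0.0595
12.15 [ 0.5238 -0.0122  0.0564] [-1.43  5.4   6.36] [ 0.325  0.182 -0.06 ] yaw 5.0 0.05950052141429007
tray y,x mm -16.93 -0.09
```

```bash
python3 -m jog '[[0.3,0.0005,0.0005,0,0],[0.3,0.001,0.001,0,0],[0.3,0.0015,0.0015,0,0],[0.3,0.002,0.002,0,0],[0.3,0.002,0.002,0,0]]'; python3 look.py 13
python3 -m jog '[[0.3,0.0005,0.0003,0,0],[0.3,0.001,0.0006,0,0],[0.3,0.0015,0.0009,0,0],[0.3,0.002,0.0012,0,0],[0.3,0.002,0.0012,0,0]]'; python3 look.py 13 wrist
```

```text
time_s: 12.65
position: [0.5237, -0.0106, 0.0539]
tool_rot: [[0.001, -0.087, 0.996], [-0.0, 0.996, 0.087], [-1.0, -0.0, 0.001]]
ft_force: [1.3, 3.1, 4.5]
grip_width: 0.0592
12.65 [ 0.5237 -0.0106  0.0539] [1.26 3.14 4.51] [-0.063 -0.209  0.134] yaw 4.99 0.05920432697164246
tray y,x mm -15.37 -0.06
time_s: 13.15
position: [0.5234, -0.0094, 0.0518]
tool_rot: [[0.0, -0.087, 0.996], [-0.0, 0.996, 0.087], [-1.0, -0.0, 0.0]]
ft_force: [2.1, 2.1, 3.8]
grip_width: 0.0592
13.15 [ 0.5234 -0.0094  0.0518] [2.05 2.07 3.77] [-0.218 -0.437  0.147] yaw 4.99 0.05921015475520266
tray y,x mm -14.09 -0.25
```

View pics/wrist13.png

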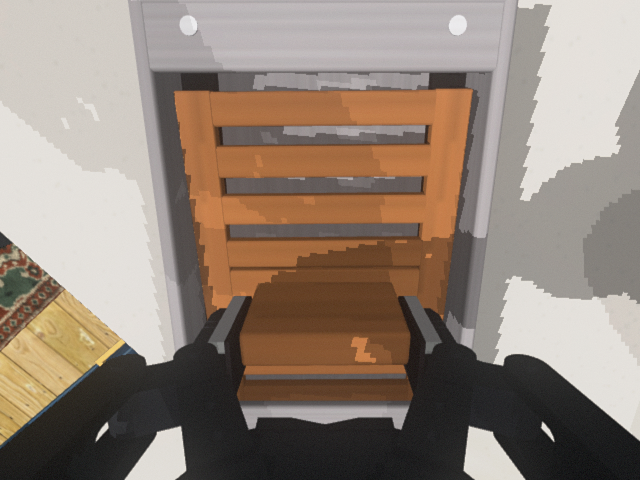

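Leveling is working, with forces around 8 N. I'll continue, checking the clearance at end b.

```bash
python3 - <<'E'
from fit import *
fit(13,[(175,92),(471,89.5),(216,126),(434,125),(223,178),(427,178),(228,224),(423,224)])
E
python3 -m jog '[[0.3,0.0005,0.0003,0,0],[0.3,0.001,0.0006,0,0],[0.3,0.0015,0.0009,0,0],[0.3,0.002,0.0012,0,0],[0.3,0.002,0.0012,0,0]]'; python3 look.py 14 wrist
```

```text
theta 0.077 y0 3.3 x0 0.2 h 30.2 rms 0.97
a tray y -96.0 z 15.1
o tray y -11.3 z 21.6
b tray y 73.5 z 28.1
time_s: 13.7
position: [0.5232, -0.0081, 0.0497]
tool_rot: [[-0.0, -0.087, 0.996], [0.0, 0.996, 0.087], [-1.0, 0.0, -0.0]]
ft_force: [1.8, 0.2, 2.6]
grip_width: 0.059
13.7 [ 0.5232 -0.0081  0.0497] [1.81 0.2  2.64] [-0.306 -0.508  0.139] yaw 4.98 0.05899538158924577
tray y,x mm -12.81 -0.39
```

View pics/wrist14.png

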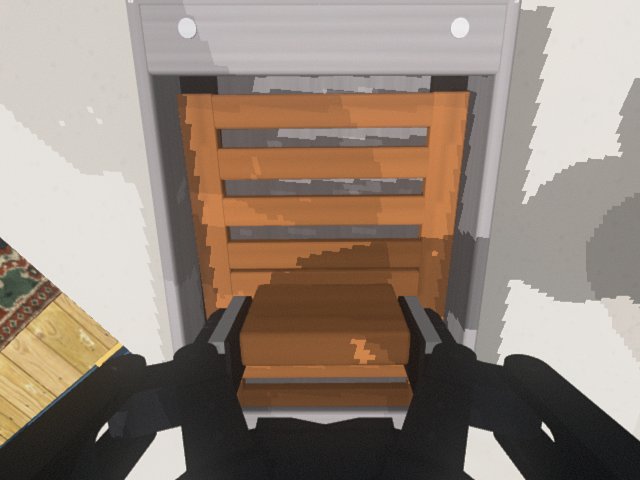

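```bash
python3 - <<'E'
from fit import *
fit(14,[(178.5,95),(469,92),(218,128.5),(430,126.5),(224,179.5),(425,179.5),(229,226),(422,226)])
E
python3 -m jog '[[0.3,0.0005,0.0003,0,0],[0.3,0.001,0.0006,0,0],[0.3,0.0015,0.0009,0,0],[0.3,0.0015,0.0009,0,0]]'; python3 look.py 15
python3 -m jog '[[0.3,0.0005,0.0002,0,0],[0.3,0.001,0.0004,0,0],[0.3,0.001,0.0004,0,0]]'; python3 look.py 15 wrist
```

```text
theta 0.035 y0 2.1 x0 0.1 h 29.7 rms 0.77
a tray y -96.1 z 17.0
o tray y -11.2 z 20.0
b tray y 73.8 z 23.0
time_s: 14.15
position: [0.523, -0.0073, 0.0482]
tool_rot: [[-0.0, -0.087, 0.996], [-0.0, 0.996, 0.087], [-1.0, -0.0, -0.0]]
ft_force: [2.5, -0.6, 0.8]
grip_width: 0.0589
14.15 [ 0.523  -0.0073  0.0482] [ 2.5  -0.64  0.78] [-0.496 -0.449  0.166] yaw 4.99 0.058896353107555664
tray y,x mm -11.95 -0.43
time_s: 14.45
position: [0.523, -0.0067, 0.0472]
tool_rot: [[-0.0, -0.087, 0.996], [0.0, 0.996, 0.087], [-1.0, 0.0, -0.0]]
ft_force: [2.6, 0.5, 2.5]
grip_width: 0.0594
14.45 [ 0.523  -0.0067  0.0472] [2.6  0.49 2.51] [-0.422 -0.481  0.154] yaw 4.98 0.0593780006225881
tray y,x mm -11.44 -0.45
```

View pics/wrist15.png

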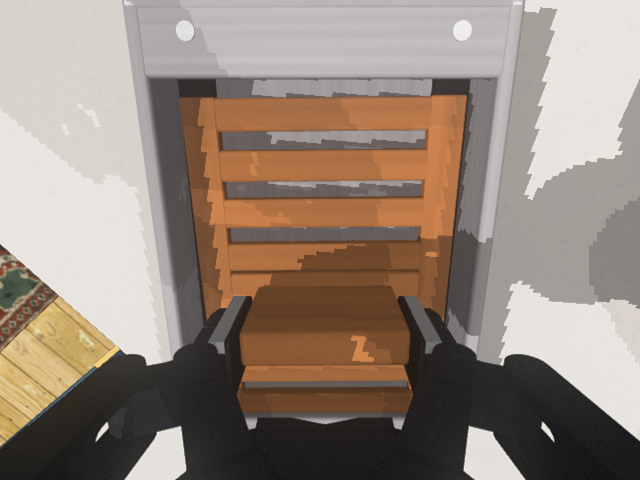

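```bash
python3 - <<'E'
from fit import *
fit(15,[(180,98),(467,95),(218,130.5),(428,128.5),(224.5,181),(424.5,180.5),(229,227.5),(421,227.5)])
E
python3 -m jog '[[0.3,0.0005,0,0,0],[0.3,0.001,0,0,0],[0.3,0.001,0,0,0]]'; python3 look.py 16 wrist side
```

```text
theta 0.015 y0 1.2 x0 -0.0 h 29.6 rms 0.77
a tray y -95.7 z 16.4
o tray y -10.7 z 17.7
b tray y 74.2 z 18.9
time_s: 14.8
position: [0.5229, -0.0065, 0.0463]
tool_rot: [[-0.0, -0.087, 0.996], [0.001, 0.996, 0.087], [-1.0, 0.001, -0.0]]
ft_force: [2.0, 2.5, 3.7]
grip_width: 0.0593
14.8 [ 0.5229 -0.0065  0.0463] [1.99 2.52 3.66] [ 0.133 -0.38   0.145] yaw 4.98 0.05928173964038857
tray y,x mm -11.19 -0.51
```

View pics/wrist16.png

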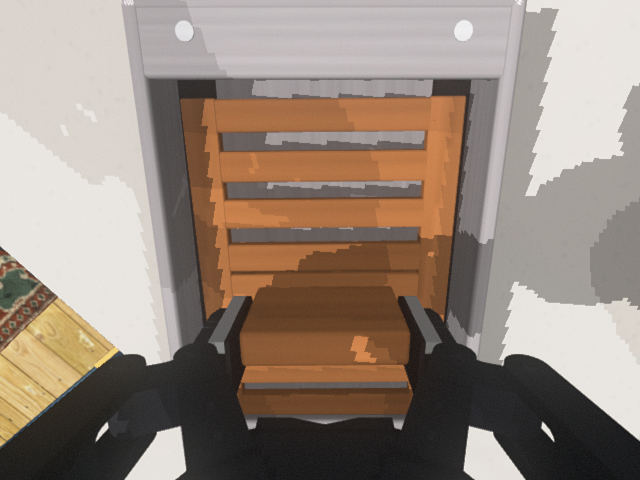

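View pics/side16.png

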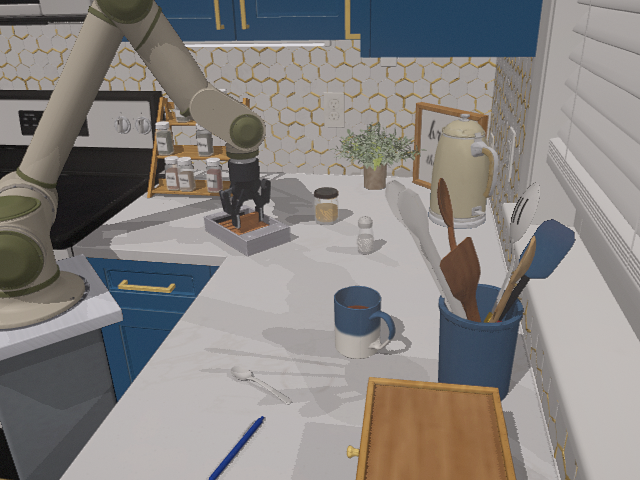

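```bash
python3 -m jog '[[0.3,0.0003,0,0,0],[0.3,0.0003,0,0,0]]'; python3 look.py 17
python3 -m jog '[[0.3,0,0.0005,0,0],[0.3,0,0.001,0,0],[0.3,0,0.0015,0,0],[0.3,0,0.002,0,0],[0.3,0,0.0025,0,0],[0.3,0,0.003,0,0]]'; python3 look.py 17
python3 -m jog '[[0.3,0,0.0005,0,0],[0.3,0,0.001,0,0],[0.3,0,0.0015,0,0],[0.3,0,0.002,0,0]]'; python3 look.py 17 wrist
```

```text
time_s: 15.1
position: [0.5229, -0.0066, 0.046]
tool_rot: [[-0.0, -0.087, 0.996], [0.0, 0.996, 0.087], [-1.0, 0.0, -0.0]]
ft_force: [1.8, 4.7, 4.2]
grip_width: 0.0595
15.1 [ 0.5229 -0.0066  0.046 ] [1.84 4.73 4.25] [ 0.256 -0.302  0.124] yaw 4.99 0.05952999251570718
tray y,x mm -11.25 -0.57
time_s: 15.7
position: [0.5226, -0.004, 0.0459]
tool_rot: [[-0.001, -0.087, 0.996], [-0.0, 0.996, 0.087], [-1.0, -0.0, -0.001]]
ft_force: [0.6, -2.0, 1.1]
grip_width: 0.0592
15.7 [ 0.5226 -0.004   0.0459] [ 0.64 -2.02  1.11] [-0.866 -0.085  0.013] yaw 4.97 0.05922855981810671
tray y,x mm -8.62 -0.63
time_s: 16.1
position: [0.5225, -0.0017, 0.046]
tool_rot: [[-0.0, -0.087, 0.996], [0.0, 0.996, 0.087], [-1.0, 0.0, -0.0]]
ft_force: [0.5, -2.9, 0.3]
grip_width: 0.0593
16.1 [ 0.5225 -0.0017  0.046 ] [ 0.49 -2.88  0.32] [-0.856 -0.037 -0.019] yaw 4.99 0.05930365040636003
tray y,x mm -6.41 -0.49
```

View pics/wrist17.png

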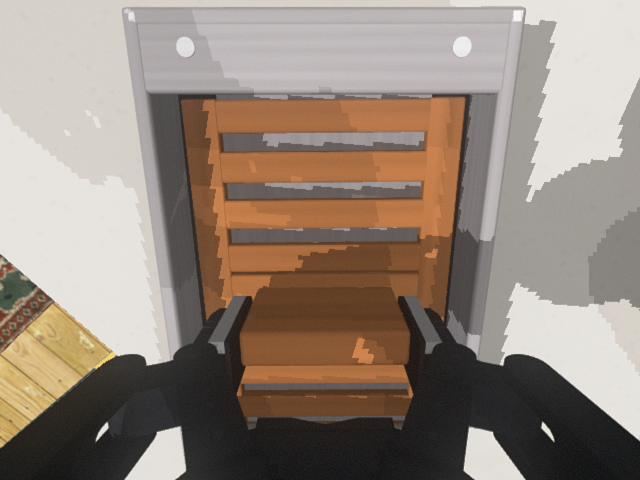

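```bash
for i in 1; do :; done
python3 -m jog '[[0.3,0,0.0005,0,0],[0.3,0,0.001,0,0],[0.3,0,0.0015,0,0],[0.3,0,0.002,0,0]]'; python3 look.py 18 
python3 -m jog '[[0.3,0,0.0005,0,0],[0.3,0,0.001,0,0],[0.3,0,0.0015,0,0],[0.3,0,0.002,0,0]]'; python3 look.py 18 
python3 -m jog '[[0.3,0,0.0005,0,0],[0.3,0,0.001,0,0],[0.3,0,0.0015,0,0],[0.3,0,0.002,0,0]]'; python3 look.py 18 wrist
```

```text
time_s: 16.55
position: [0.5224, 0.0002, 0.046]
tool_rot: [[-0.0, -0.087, 0.996], [0.0, 0.996, 0.087], [-1.0, 0.0, 0.0]]
ft_force: [-0.3, -2.9, 1.1]
grip_width: 0.0592
16.55 [5.224e-01 2.000e-04 4.600e-02] [-0.28 -2.89  1.14] [-0.799 -0.093  0.058] yaw 4.99 0.05924321104489034
tray y,x mm -4.44 -0.44
time_s: 16.95
position: [0.5222, 0.0022, 0.046]
tool_rot: [[0.0, -0.087, 0.996], [0.0, 0.996, 0.087], [-1.0, 0.0, 0.0]]
ft_force: [0.3, -2.0, 1.5]
grip_width: 0.0592
16.95 [0.5222 0.0022 0.046 ] [ 0.33 -2.    1.5 ] [-0.826 -0.065  0.004] yaw 4.99 0.0592219666668508
tray y,x mm -2.45 -0.45
time_s: 17.35
position: [0.522, 0.0042, 0.046]
tool_rot: [[-0.0, -0.087, 0.996], [0.0, 0.996, 0.087], [-1.0, 0.0, -0.0]]
ft_force: [0.8, -2.4, 0.9]
grip_width: 0.0591
17.35 [0.522  0.0042 0.046 ] [ 0.84 -2.36  0.9 ] [-0.832 -0.052  0.029] yaw 4.98 0.05912435586528136
tray y,x mm -0.47 -0.47
```

View pics/wrist18.png

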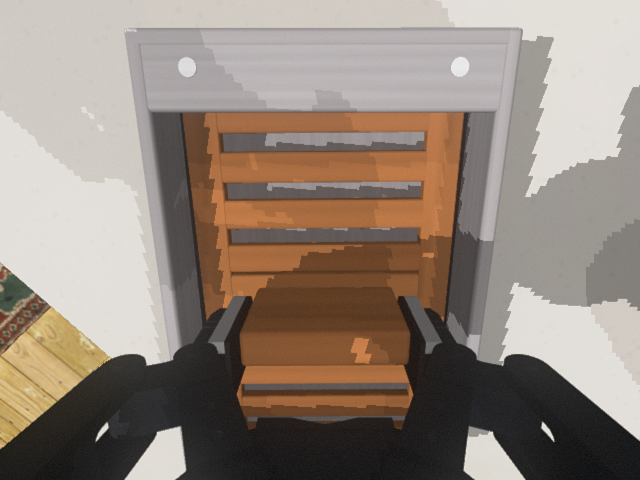

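End b is under the short lip with only sliding friction (2.4 N). I'll continue and feel for the stop.

```bash

python3 -m jog '[[0.3,0,0.0005,0,0],[0.3,0,0.001,0,0],[0.3,0,0.0015,0,0]]'|grep -E 'pos|ft'
python3 -m jog '[[0.3,0,0.0005,0,0],[0.3,0,0.001,0,0],[0.3,0,0.0015,0,0]]'|grep -E 'pos|ft'
python3 -m jog '[[0.3,0,0.0005,0,0],[0.3,0,0.001,0,0],[0.3,0,0.0015,0,0]]'|grep -E 'pos|ft'; python3 look.py 19
```

```text
position: [0.5219, 0.0057, 0.046]
ft_force: [0.2, -2.5, 1.0]
position: [0.5218, 0.0072, 0.046]
ft_force: [0.4, -3.1, 1.0]
position: [0.5217, 0.0082, 0.046]
ft_force: [1.0, -5.9, 0.7]
18.3 [0.5217 0.0082 0.046 ] [ 1.   -5.9   0.71] [-1.32  -0.008 -0.129] yaw 4.98 0.05906562039181281
tray y,x mm 3.56 -0.45
```

```bash

python3 -m jog '[[0.3,0,0.0005,0,0],[0.3,0,0.001,0,0],[0.3,0,0.001,0,0]]'|grep -E 'pos|ft'
python3 -m jog '[[0.3,0,0.0005,0,0],[0.3,0,0.001,0,0],[0.3,0,0.001,0,0]]'|grep -E 'pos|ft'
python3 -m jog '[[0.3,0,0.0005,0,0],[0.3,0,0.001,0,0],[0.3,0,0.001,0,0]]'|grep -E 'pos|ft'
python3 -m jog '[[0.3,0,0.0005,0,0],[0.3,0,0.001,0,0],[0.3,0,0.001,0,0]]'|grep -E 'pos|ft'; python3 look.py 20 wrist
```

```text
position: [0.5216, 0.0092, 0.046]
ft_force: [-0.7, -5.7, 0.8]
position: [0.5215, 0.0102, 0.046]
ft_force: [0.0, -5.4, 0.5]
position: [0.5214, 0.0112, 0.046]
ft_force: [-0.3, -5.6, -0.4]
position: [0.5214, 0.0122, 0.046]
ft_force: [0.2, -6.5, -0.1]
19.5 [0.5214 0.0122 0.046 ] [ 0.21 -6.47 -0.1 ] [-1.294  0.046 -0.065] yaw 4.98 0.059320914181286245
tray y,x mm 7.58 -0.49
```

View pics/wrist20.png

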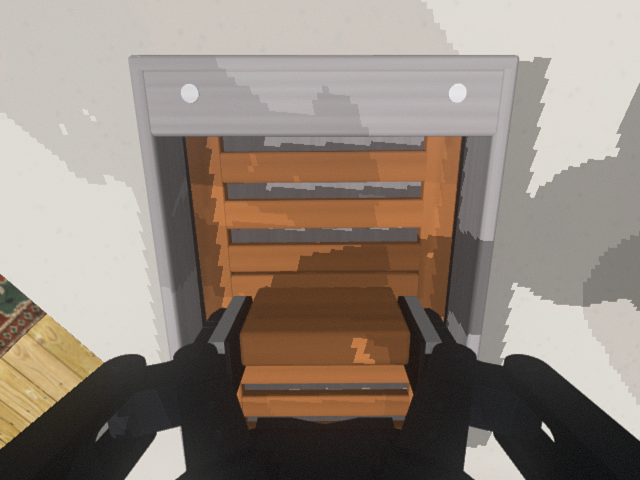

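```bash

python3 -m jog '[[0.3,0,0.0003,0,0],[0.3,0,0.0005,0,0],[0.3,0,0.0005,0,0]]'|grep -E 'pos|ft'
python3 -m jog '[[0.3,0,0.0003,0,0],[0.3,0,0.0005,0,0],[0.3,0,0.0005,0,0]]'|grep -E 'pos|ft'
python3 -m jog '[[0.3,0,0.0003,0,0],[0.3,0,0.0005,0,0],[0.3,0,0.0005,0,0]]'|grep -E 'pos|ft'
```

```text
position: [0.5213, 0.0126, 0.046]
ft_force: [-0.1, -6.7, 0.4]
position: [0.5213, 0.0128, 0.0461]
ft_force: [0.9, -8.7, 1.1]
position: [0.5213, 0.013, 0.046]
ft_force: [0.0, -9.6, 0.4]
```

The force jumped at y ≈ 0.0127, which is 5 mm after first contact, so the stop is home. I'll add one small push, relax, open partway so the fingers stay inside the walls, and retreat.

```bash

python3 -m jog '[[0.3,0,0.0004,0,0],[0.3,0,0.0008,0,0],[0.3,0,0.0008,0,0]]'|grep -E 'pos|ft'
python3 -m jog '[[0.3,0,-0.0005,0,0],[0.3,0,-0.001,0,0],[0.3,0,-0.001,0,0]]'|grep -E 'pos|ft'
python3 -m jog '[[0.7,0,0,0,0],[0.7,0,0,0,0],[0.7,0,0,0,0],[0.7,0,0,0,0]]'; python3 look.py 21 wrist
```

```text
position: [0.5213, 0.0135, 0.046]
ft_force: [-1.2, -13.1, 0.6]
position: [0.5213, 0.013, 0.046]
ft_force: [-0.4, -9.3, -0.2]
time_s: 21.45
position: [0.5211, 0.0142, 0.046]
tool_rot: [[-0.0, -0.087, 0.996], [0.0, 0.996, 0.087], [-1.0, 0.0, -0.0]]
ft_force: [-0.4, -0.4, 0.2]
grip_width: 0.0728
21.45 [0.5211 0.0142 0.046 ] [-0.37 -0.38  0.2 ] [ 0.008 -0.039  0.038] yaw 4.99 0.0727944389964288
tray y,x mm 9.64 -0.56
```

View pics/wrist21.png

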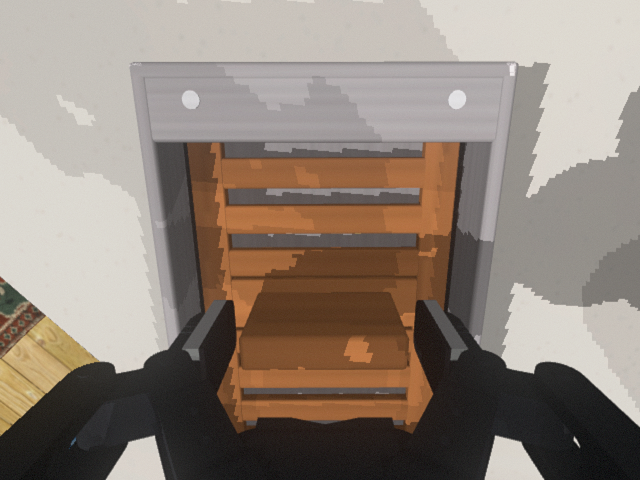

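Both pads are released and clear. Now straight up, followed by a final check.

```bash

python3 -m jog '[[0.7,-0.005,0,0,0],[0.7,-0.02,0,0,0],[0.7,-0.05,0,0,0],[0.7,-0.09,0,0,0],[0.7,-0.13,0,0,0],[0.7,-0.15,0,0,0],[0.7,-0.15,0,0,0],[0.7,-0.15,0,0,0],[0.7,-0.15,0,0,0]]'; python3 look.py 22 wrist top side
```

```text
time_s: 22.4
position: [0.5206, 0.014, 0.1948]
tool_rot: [[-0.002, -0.087, 0.996], [0.001, 0.996, 0.087], [-1.0, 0.001, -0.002]]
ft_force: [-1.2, 0.8, 0.5]
grip_width: 0.0725
22.4 [0.5206 0.014  0.1948] [-1.17  0.76  0.45] [-0.01   0.013 -0.037] yaw 4.98 0.07249599082049718
tray y,x mm 9.46 -1.07
```

View pics/wrist22.png

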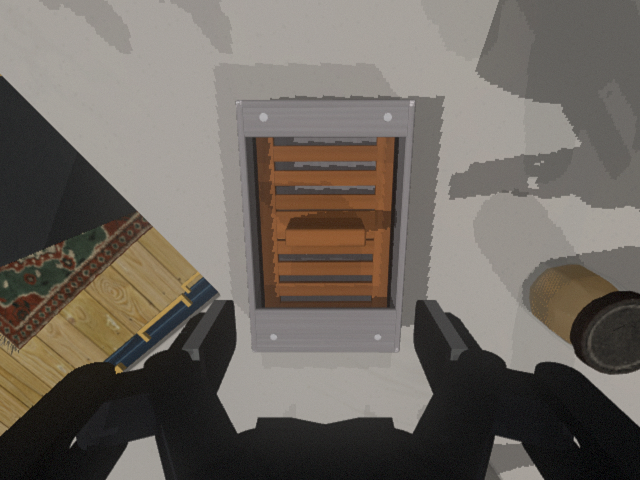

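View pics/side22.png

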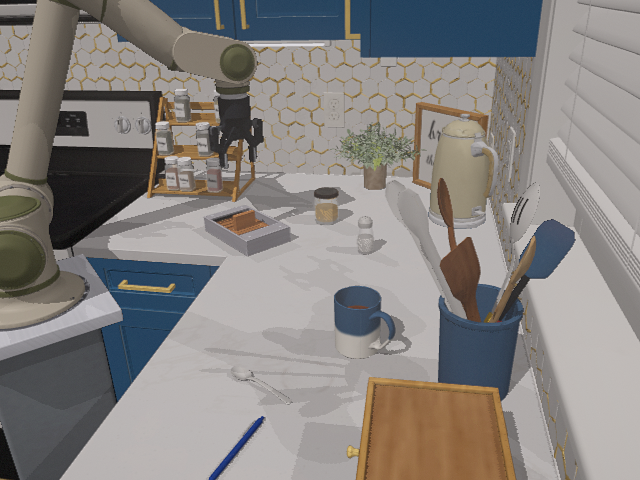

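```bash
python3 - <<'E'
from h import *
import pickle
m,s=pickle.load(open('w22.pkl','rb')); a=cv2.imread('pics/wrist22.png')
yaw=np.radians(4.95); tx=np.array([np.cos(yaw),np.sin(yaw)]);ty=np.array([-tx[1],tx[0]])
b=np.array([plane(m,u,v,.062) for u,v in [(285.5,246.5),(365.5,245.5),(364,230),(287,230)]])
O=np.array([.5363,-.1501])
for p in b: print('bar top: tray x %.1f y %.1f'%((p[:2]-O)@tx*1e3+.9,(p[:2]-O)@ty*1e3-155.9))
g=O+ty*.1559-tx*.0009
for x,y,z in [(-30,1,62),(30,1,62),(30,15,62),(-30,15,62),(-55,-60,22),(55,-60,22),(-55,70,22),(55,70,22)]:
    u=proj(m,np.r_[g+tx*x/1e3+ty*y/1e3,z/1e3]);cv2.circle(a,tuple(np.round(u).astype(int).tolist()),1,(255,255,0),-1)
crop(a,225,90,425,360,2,'pics/fin.png')
E
```

```text
bar top: tray x -29.3 y 0.4
bar top: tray x 30.1 y 1.3
bar top: tray x 28.6 y 13.2
bar top: tray x -27.9 y 13.1
```

View pics/fin.png

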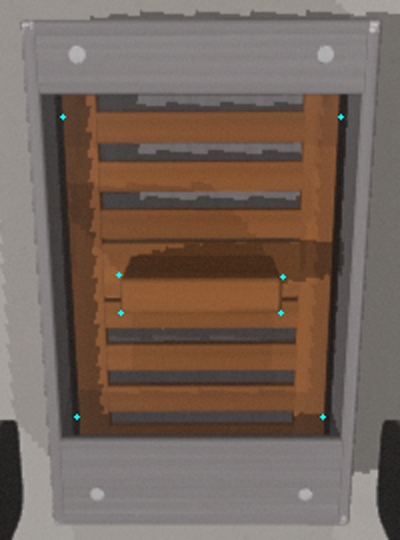

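```bash
python3 -c "
from rig import env
print(env.close_job())"
```

```text
the job is handed in; nothing more can be done
None
```

The grate is back in the tray, flat on the ledges with both lips over its ends, and the stop pushed home. I handed the job in at about 22.6 s of the 54 s allowed.

- **Grip:** the moves can't tilt the tool, so I did not pinch across the 14 mm as described. I gripped the bar across its 60 mm ends, which let the grate pivot about its own x axis.
- **Tilt and tuck:** I pressed the grate onto the short lip until it tilted to about 0.16 rad, a little under the 0.2–0.3 rad given. I then tucked its end to about tray y = −95 mm under the deep lip.
- **Lower and slide:** I let it down level on the ledges and slid it toward the short lip. The stop was touched at about tray y = +3 mm. The force jumped after 5 mm of travel, so I took it as home.
- **Forces:** the highest wrist force I read was about 16 N while tilting (with the grate's weight) and about 13 N against the stop. I only read it at the end of each call.
- **Final checks:** the last wrist picture puts the grate at about tray y = +7 mm, in line with the tray, with the gripper clear above it. In the side picture the shaker, jar and mug look unmoved. I did not measure the final tilt or stop position directly; both are inferred from the picture fit and the felt travel.
- **Disagreement:** my height estimates from the tilted pictures read about 2 mm low compared with the lip contact, so I allowed for that.

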